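# Fit a clean drip tray to the hand-disinfectant dispenser

## Task

Fit the clean drip tray to the hand-disinfectant dispenser: pull the drawer open, take out the grated tray with the upright finger tab (not the plain dish beside it), lay it on the flat front shelf of the dispenser's foot with its tab to the front, and let go of it. Then slide it over the edge and in under the spout until it drops into its pocket and lies flat, and leave it there. The dispenser only stands on the counter, so do not shove it out of place, and leave the other things on the counter and the plain dish in the drawer where they are.

Things in the scene. Friction and masses are not known exactly. Their poses are not given: they have to be found in the camera images.
- tray_center (a point): centre of the drip tray: steel tray under a grating, 110 long (its x) x 60 wide (y) x 12 mm high, straight sides, 0.15 to 0.28 kg; this point is 6 mm above its underside. At its front end (-x) stands an upright tab. It starts flat on the floor of the shut drawer (22 mm above the counter), tab roughly towards the drawer's handle, its sides at least 25 mm from the dish and the drawer's walls.
- tray_tab (a point): middle of the drip tray's finger tab: an upright plate 9 mm thick (tray x), 44 mm wide (tray y), standing 24 mm above the tray's top along its front edge, its outer face flush with the tray's end; this point is 12 mm above the tray's top and 50.5 mm from the tray's centre along its -x.
- bay (a point): point on the dispenser's foot, 13 mm above the counter, where the middle of the tray pocket's floor nominally is. +x is the way in (to the back), -x the dispenser's front, z up. The grey tray cradle, 104 mm wide, is clamped on the foot up to 8 mm farther forward or back along this x than nominal (no sideways play); how far is not measured, so feel for the drop. It does not give when pushed.
- nozzle (a point): underside of the dispenser's nozzle, 32 mm behind the bay point and 220 mm above the counter; the spout's tip reaches 10 mm farther forward. Behind it hangs the white dispenser body, 112 mm wide, 230 to 465 mm above the counter, its front face 45 mm behind the bay point, on a column.
- stand: the dispenser: foot, cradle, column, body; origin on the counter under the bay point, same axes. Cradle: flat top 22 mm above the counter; pocket 113.5 long (x) x 63.5 wide (y) x 9 mm deep, upright walls; in front of it a flat shelf 90 mm long, its middle 102 mm in front of the pocket's middle. The seated tray stands 3 mm proud. 2.6 kg, loose on the counter: slides if pushed with over 12 to 18 N.
- cab_drawer0_handle (a point): middle of the drawer's bar handle: a level round bar 11 mm thick, 120 mm long (its y), 35 mm in front of the drawer's face, 52 mm above the counter, in the middle of the front. The drawer opens along its -x. The drawer unit is a fixed white box 300 deep x 320 wide x 90 mm high; the drawer's front panel reaches 76 mm above the counter.
- cab_drawer0 (a joint): how far the drawer is open, m: 0 shut, 0.21 fully out. It needs only a light pull of a few N and stays where it is left. Inside, the drawer is 278 mm wide; its inside begins 21 mm behind the face.
- dish_center (a point): centre of the plain open steel dish, 135 x 50 x 18 mm, no tab, lying beside the drip tray in the drawer; it is to stay in the drawer.
- bottle1_center (a point): centre of a standing saline bottle, 72 mm across, 180 mm tall (bystander).
- bottle2_center (a point): centre of a second, equal saline bottle (bystander).
- cup_center (a point): centre of a small steel cup, 64 mm across, 40 mm tall (bystander).
- kidney_center (a point): middle of a steel kidney dish, about 65 x 160 x 36 mm (bystander).
- swabs_center (a point): centre of a box of swabs, 80 x 130 x 50 mm, on top of the drawer unit (bystander).
- forceps_center (a point): middle of a pair of steel forceps, 126 mm long, lying on the counter (bystander).

How it is judged:
On the way, in this order (a step that is already met when the one before it is completed fails the run):
1. the drawer has been pulled open at least 110 mm (value of joint cab_drawer0 above 0.11 m), for 0.1 s.
2. the drip tray lies flat on the shelf in front of the pocket (its centre 60 to 125 mm in front of the bay point), tab to the front, let go of (x of tray_center in the frame of bay between -0.125 and -0.06 m and x of tray_tab in the frame of bay below -0.1 m and y of tray_center in the frame of bay between -0.03 and 0.03 m and z of tray_center in the frame of bay below 0.019 m and angle between tray_center's own z axis and vertical below 0.08 rad and contact force between the fingers and tray below 0.05 N and linear speed of tray below 0.02 m/s), for 0.2 s.
3. the tray slides over the pocket's front edge without being lifted (centre 25 to 50 mm in front of the bay point, no more than 6 mm clear of the shelf) (x of tray_center in the frame of bay between -0.05 and -0.025 m and z of tray_center in the frame of bay below 0.021 m), for 0.05 s.
At the end, for the whole second after the job is handed in: The drip tray rests in the pocket, let go of: within 2.5 mm of fully down, flat within 0.03 rad, tab to the front, centre within 12 mm of the bay point along the way in and 4 mm across it; the dispenser is within 12 mm of where it stood and the plain dish is still in the drawer (x of tray_center in the frame of bay between -0.012 and 0.012 m and y of tray_center in the frame of bay between -0.004 and 0.004 m and z of tray_center in the frame of bay below 0.0085 m and x of tray_tab in the frame of bay below -0.04 m and angle between the z axis of tray_center and the z axis of bay, either way round below 0.03 rad and linear speed of tray below 0.01 m/s and contact force between the fingers and tray below 0.05 N and distance of bay from where it was at the start of the episode below 0.012 m and height (world z) of dish_center below 0.06 m); the robot touches nothing.
It fails at once if the dispenser was shoved more than 12 mm (distance of bay from where it was at the start of the episode above 0.012 m).
It fails at once if the plain dish was lifted out of the drawer (height (world z) of dish_center above 0.075 m).
It fails at once if a bystander was moved more than 40 mm (distance of any of bottle1_center, bottle2_center, cup_center, kidney_center, swabs_center, forceps_center from where it was at the start of the episode above 0.04 m).
It also fails if it takes over 72 s, if anything falls off the work surface, if the arm or the gripper's body presses on something with over 40 N, if the wrist force passes 120 N, or if a joint passes its speed limit or range.

## Robot

A 7-joint arm with a two-finger parallel gripper is mounted at the origin on the work surface. World frame = base frame: x ahead of the robot, y to its left, z up, the work surface at z = 0. Lengths are in m, angles in rad, forces in N, time in s.
With the tool pointing down it reaches from about 0.4 to 0.85 m from the base axis. Payload 10.4 kg.
Tool frame: the origin (TCP) lies on the centre line of the jaws, within the pads' length; the fingertips stand 11 mm ahead of it and the grasp point (between the pads) lies 8 mm behind it; z points along the fingers, y is the line along which they close (so a half turn about z gives the same grasp; the last joint's range is limited). The gripper opens to 87 mm and grips with 3 to 60 N. Pads are 19 mm wide; open, the fingers measure 117 mm over their backs; the gripper's body (75 mm by 190 mm) begins 51 mm behind the grasp point.
Start: joints at [-1.21, 0.332, -0.065, 1.46, 0.022, 1.35, -0.088], TCP at [0.234, 0.58, 0.234] pointing down, gripper open.
Joint ranges: [-2.6, 2.6], [-0.5, 2.12], [-1.47, 1.34], [0.16, 2.42], [-1.27, 4.41], [0.06, 2.06], [-2.6, 2.6]. Speed limits (rad/s): [2.22, 2.22, 2.79, 2.79, 3.14, 3.14, 3.14].

## Interface

Orientations are given as a unit quaternion [x, y, z, w].
In Python, from bench import r gives the robot as it stands.
- The arm moves only by the shell command python3 -m pendant 'ROWS' [OPENING] [FORCE]. ROWS is JSON, a list of rows, each a list of 4 numbers: the shift along the tool's x, y, z in m, then the turn about the tool's z in rad. A call has 1 to 8 rows; each row shifts and turns the commanded pose from where the row before left it, along the tool's axes as they then stand; what a row does not reach is not made up. A row lasts 1/12 s, in which the tool goes at most 41.7 mm and 7.16 degrees, less where a joint would pass 70% of its speed; a pose out of reach is approached as far as the arm can. A call with a gripper value outside its range is refused whole. OPENING is the opening, from 0 (shut) to 1 (fully open), set as the call begins (- or left out, the last holds). The fingers move at their own pace and stop on an object; FORCE is the grip in N (left out, the last holds). Time passes only in rows, so rows that do not move let the fingers close. It gives the time, the measured TCP pose, the force, the opening and the grip force at its end, in the units of the state.
- r.read_state(): the state, without advancing time (a new reading comes with each control period).
- r.camera(name): name is "scene" or "side" or "wrist"; returns a dict with "img" (384x512x3 uint8, red, green, blue), "camera_matrix" (3x3 intrinsics, pixels), "dist_coeffs" ([k1, k2, p1, p2, k3] as OpenCV has them; the pictures are not rectified), "xyz" and "attitude" of the camera in the world. Camera axes: x right, y down, z forward; pixel columns grow to the right and rows downward; lengths in m; the calibration is good to about 2 mm. A picture is of the moment at which its call begins. There is no depth.
- r.close_job(): hands the job in; it is judged then, once.
Trained networks look in the newest picture that a camera, given by its name, has taken for a name from the list of things; names that differ only in an ending like _2 or _b are one class to them, and where a whole thing is asked for, a point or a joint stands for the part that bears it (a point fixed in the world has none). Each returns a list of dicts, best first, with "score" (0 to 1); they miss things now and then, are a little off and sometimes report something else, mostly with a low value. They report only what shows in the picture. A call takes as long as a camera call.
- r.outline_of(thing, camera): "mask" (384x512 bool, what is visible of it) and "bbox" ([centre column, centre row, width, height] in pixels, round what is visible of it).
The state is a dict: "time": time; "joint_positions": joint angles; "joint_vel": joint speeds; "joint_torque": joint torques, N m; "ee_pos": TCP position; "eef_rot": TCP orientation; "ft_force": force on the tool from outside, world axes, zero at the start; "torque": the same for the moment, N m; "width": finger opening in m; "grip_force": force on a finger pad.
Only numpy, scipy, OpenCV 4.12 (cv2) and the standard library are available. Lean on these libraries where they do the work, as an engineer would, in place of code of your own. Each camera call takes 0.05 s, during which the arm holds its last target. There are 200 camera calls.

## Working session

There is one attempt and no reset: what is moved stays moved. The work goes in short steps, Python scripts to look and compute and a shell command to move; the robot and the scene stay as the last step left them, time stands still between calls to the robot, and variables do not carry over. Pictures are saved under pics/ and viewed, at most 10 in all, crops included, and the job is handed in when it is done.

```bash
mkdir -p pics
cat > h.py <<'E'
import numpy as np, cv2
from bench import r
from scipy.spatial.transform import Rotation as R
def cam(n):
    c=r.camera(n); return c
def rot(c):
    a=np.array(c["attitude"],float)
    return a if a.shape==(3,3) else R.from_quat(a).as_matrix()
def ray(c,uv):
    p=cv2.undistortPoints(np.array([[uv]],float),np.array(c["camera_matrix"]),np.array(c["dist_coeffs"]))[0,0]
    return rot(c)@np.array([p[0],p[1],1.])
def atz(c,uv,z):
    d=ray(c,uv); o=np.array(c["xyz"]); return o+d*(z-o[2])/d[2]
def proj(c,P):
    M=rot(c).T; rv=cv2.Rodrigues(M)[0]; t=-M@np.array(c["xyz"])
    return cv2.projectPoints(np.array(P,float).reshape(-1,3),rv,t,np.array(c["camera_matrix"]),np.array(c["dist_coeffs"]))[0][:,0]
def save(c,n): cv2.imwrite("pics/"+n,c["img"][...,::-1])
E
python3 - <<'E'
from h import *
import numpy as np
np.set_printoptions(precision=4,suppress=True)
s=r.read_state();print(s["ee_pos"],s["eef_rot"],s["ft_force"],s["time"])
ims=[]
for n in ["scene","side","wrist"]:
    c=cam(n);ims.append(c["img"]);print(n,c["xyz"],c["attitude"],c["camera_matrix"][0][0])
    for t in ["stand","cab_drawer0_handle","cab_drawer0","nozzle","bay","bottle1_center","cup_center","kidney_center","swabs_center","forceps_center"]:
        try:
            for o in r.outline_of(t,n)[:2]: print(t,round(o["score"],2),np.round(o["bbox"],1))
        except Exception as e: print(t,e)
    cv2.imwrite(f"pics/{n}0.png",c["img"][...,::-1])
cv2.imwrite("pics/all0.png",np.vstack([ims[0],ims[1]])[...,::-1])
E
```

```text
[0.2339 0.5792 0.2328] [ 0.1907  0.9816 -0.0007 -0.0001] [0.463  0.1178 0.2742] 0.0
scene [1.3914 0.3385 1.293 ] [ 0.4984  0.8003 -0.2792 -0.1822] 389.08546332661723
stand 0.65 [340.  223.2 100.8 111.3]
cab_drawer0 0.74 [216.8 199.6  68.6  31.4]
nozzle 0.73 [338.8 223.6 102.2 113.2]
bay 0.84 [341.1 222.5 101.1 104. ]
bay 0.48 [197.8 226.3  38.7  33.5]
bottle1_center 0.72 [253.7 263.8  21.3  37.4]
cup_center 0.76 [264.6 235.8  19.3  19.7]
kidney_center 0.83 [385.1 230.6  25.5  18.1]
swabs_center 0.66 [339.7 225.2 100.4 106.8]
swabs_center 0.55 [198.1 224.4  40.7  31.1]
side [ 0.3469 -1.0817  0.7485] [ 0.8594 -0.0962  0.0492 -0.4998] 403.945723896371
stand 0.62 [230.2 138.4  48.5 155.2]
cab_drawer0_handle 0.98 [277.8 266.8  43.4  89.4]
cab_drawer0 0.85 [274.1 265.6  42.1  90.6]
nozzle 0.61 [231.2 137.8  52.4 155.5]
bay 0.84 [230.8 141.3  55.  160.5]
bottle1_center 0.92 [312.  188.   22.3  42.6]
bottle1_center 0.23 [268.  357.5  30.8  12. ]
cup_center 0.68 [267.7 216.   20.8  14. ]
swabs_center 0.66 [324.3 228.1  47.6  48.2]
forceps_center 0.53 [268.7 356.4  32.8  14.4]
wrist [0.1644 0.6078 0.3846] [0.821  0.554  0.0763 0.1147] 295.86616101645313
kidney_center 0.65 [180.8 296.1  82.7  45.2]
```

Run:
```python
import cv2
a=cv2.imread("pics/scene0.png")[120:320,120:430];b=cv2.imread("pics/side0.png")[40:390,150:420]
cv2.imwrite("pics/a.png",cv2.resize(a,None,fx=2.5,fy=2.5,interpolation=2))
cv2.imwrite("pics/b.png",cv2.resize(b,None,fx=1.7,fy=1.7,interpolation=2))
```

```text
(no output)
```

View pics/a.png

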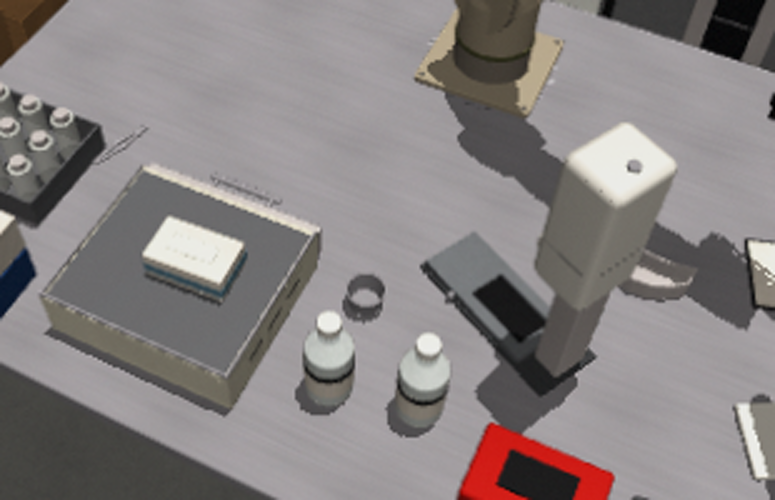

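View pics/b.png

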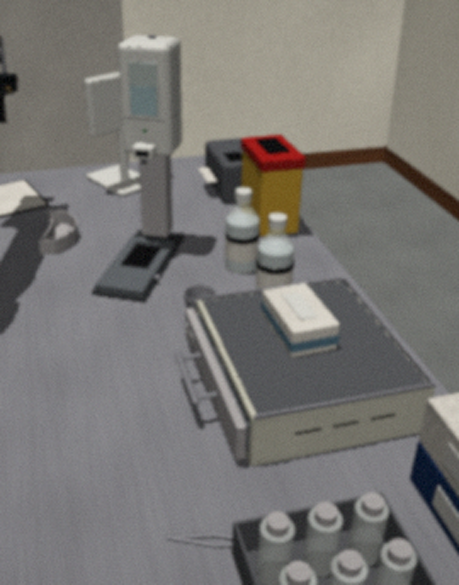

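The scene picture shows the drawer unit (top corners near crop (148,165), (320,232), (45,297), with the handle at (245,190)). The dispenser's shelf runs from (425,268)/(475,235) to the dark pocket at (472–550, 275–340). The bottles and cup stand between the two. The side view agrees.

Run:
```python
from h import *
np.set_printoptions(precision=4,suppress=True)
c=cam("scene")
f=lambda p,z:atz(c,(120+p[0]/2.5,120+p[1]/2.5),z)
for n,p,z in [("u_fr",(148,165),.09),("u_fl",(320,232),.09),("u_br",(45,297),.09),("h1",(212,178),.052),("h2",(280,203),.052),
 ("cr1",(425,265),.022),("cr2",(475,234),.022),("pk1",(472,288),.022),("pk2",(503,275),.022),("pk3",(550,320),.022),("pk4",(515,341),.022),("kid",(655,275),.02),("cup",(365,285),.04),("b1",(330,318),.18),("b2",(428,342),.18)]: print(n,f(p,z))
s=cam("side")
for n,p,z in [("h1",(183,350),.052),("h2",(205,415),.052),("cr1",(93,290),.022),("cr2",(147,298),.022),("pk",(130,262),.018),("pk",(155,265),.018),("pk",(165,243),.018),("pk",(138,240),.018),("ufr",(250,415),.09),("ufl",(198,300),.09)]: print("side",n,atz(s,(150+p[0]/1.7,40+p[1]/1.7),z))
o=r.outline_of("cab_drawer0_handle","side")[0];ys,xs=np.nonzero(o["mask"]);print(len(xs))
```

```text
u_fr [ 0.5859 -0.3919  0.09  ]
u_fl [ 0.5827 -0.0772  0.09  ]
u_br [ 0.8729 -0.3875  0.09  ]
h1 [ 0.5368 -0.3028  0.052 ]
h2 [ 0.5333 -0.1757  0.052 ]
cr1 [0.5212 0.0793 0.022 ]
cr2 [0.4273 0.1289 0.022 ]
pk1 [0.5291 0.1631 0.022 ]
pk2 [0.4839 0.1986 0.022 ]
pk3 [0.5311 0.2935 0.022 ]
pk4 [0.5904 0.2572 0.022 ]
kid [0.3733 0.421  0.02  ]
cup [0.6099 0.0143 0.04  ]
b1 [0.7664 0.0311 0.18  ]
b2 [0.7424 0.1638 0.18  ]
side h1 [ 0.5399 -0.1738  0.052 ]
side h2 [ 0.5371 -0.3372  0.052 ]
side cr1 [0.4151 0.1014 0.022 ]
side cr2 [0.5158 0.0469 0.022 ]
side pk [0.5057 0.204  0.018 ]
side pk [0.5559 0.1785 0.018 ]
side pk [0.5962 0.272  0.018 ]
side pk [0.5389 0.301  0.018 ]
side ufr [ 0.588  -0.3924  0.09  ]
side ufl [ 0.5868 -0.0862  0.09  ]
1421
```

Run:
```python
from h import *
np.set_printoptions(precision=4,suppress=True)
c=cam("scene")
f=lambda p,z:atz(c,(120+p[0]/2.5,120+p[1]/2.5),z)
for p in [(143,252),(165,217),(243,240),(228,280)]: print("sw",f(p,.14))
s=r.read_state();A=R.from_quat(s["eef_rot"]).as_matrix();print(A)
def rel(P): print("to",P,A.T@(np.array(P)-s["ee_pos"]))
rel([.545,-.235,.234])
w=cam("wrist");print("cam in tool",A.T@(np.array(w["xyz"])-s["ee_pos"]),A.T@rot(w))
```

```text
sw [ 0.7649 -0.2753  0.14  ]
sw [ 0.6953 -0.2814  0.14  ]
sw [ 0.6802 -0.1549  0.14  ]
sw [ 0.7519 -0.1389  0.14  ]
[[-0.9273  0.3744  0.    ]
 [ 0.3744  0.9273  0.0001]
 [-0.      0.0001 -1.    ]]
to [0.545, -0.235, 0.234] [-0.5934 -0.6389 -0.0005]
cam in tool [ 0.0752  0.0001 -0.151 ] [[-0.0001 -0.9621 -0.2728]
 [ 1.      0.0004 -0.0018]
 [ 0.0019 -0.2728  0.9621]]
```

```bash
python3 -m pendant '[[-0.0232,-0.0293,0,0],[-0.0232,-0.0293,0,0],[-0.0232,-0.0293,0,0],[-0.0232,-0.0293,0,0],[-0.0232,-0.0293,0,0],[-0.0232,-0.0293,0,0],[-0.0232,-0.0293,0,0],[-0.0232,-0.0293,0,0]]' 0.45
python3 -m pendant '[[-0.0232,-0.0293,0,0],[-0.0232,-0.0293,0,0],[-0.0232,-0.0293,0,0],[-0.0232,-0.0293,0,0],[-0.0287,-0.0262,0,0],[-0.0287,-0.0262,0,0],[-0.0287,-0.0262,0,0],[-0.0287,-0.0262,0,0]]'
python3 -m pendant '[[-0.0287,-0.0262,0,0],[-0.0287,-0.0262,0,0],[-0.0287,-0.0262,0,0],[-0.0287,-0.0262,0,0],[-0.0287,-0.0262,0,0],[-0.0287,-0.0262,0,0],[-0.0287,-0.0262,0,0]]'
python3 -m pendant '[[0,0,0,0.12],[0,0,0,0.12],[0,0,0,0.12],[0,0,0,0.12],[0,0,0,0.12],[0,0,0,0.12],[0,0,0,0.12],[0,0,0,0.12]]'
python3 -m pendant '[[0,0,0,0.12],[0,0,0,0.103],[0,0,0,0],[0,0,0,0]]'
```

```text
time: 2.57
ee_pos: [0.3185, 0.291, 0.2337]
eef_rot: [0.191, 0.982, 0.0, 0.0]
ft_force: [1.2, 0.0, 0.4]
width: 0.0431
grip_force: 0.0
time: 3.23
ee_pos: [0.4282, 0.0071, 0.2339]
eef_rot: [0.191, 0.982, 0.0, 0.0]
ft_force: [2.0, 1.6, 0.6]
width: 0.0394
grip_force: 0.0
time: 3.82
ee_pos: [0.5463, -0.2375, 0.2336]
eef_rot: [0.19, 0.982, 0.0, 0.0]
ft_force: [0.7, 0.9, 1.7]
width: 0.0394
grip_force: 0.0
time: 4.48
ee_pos: [0.5454, -0.2361, 0.2336]
eef_rot: [0.625, 0.781, 0.0, 0.0]
ft_force: [0.3, 0.3, -0.5]
width: 0.0394
grip_force: 0.0
time: 4.82
ee_pos: [0.5454, -0.236, 0.2335]
eef_rot: [0.704, 0.71, -0.0, -0.0]
ft_force: [-0.7, 0.4, 0.5]
width: 0.039
grip_force: 0.0
```

Run:
```python
from h import *
np.set_printoptions(precision=4,suppress=True)
s=r.read_state();A=R.from_quat(s["eef_rot"]).as_matrix();print(s["ee_pos"],A[:,:2].T,s["joint_positions"])
c=cam("wrist");save(c,"w1.png")
for t in ["cab_drawer0_handle","cab_drawer0"]:
    for o in r.outline_of(t,"wrist")[:2]:
        x,y,w,h=o["bbox"];print(t,o["score"],o["bbox"],atz(c,(x,y),.052))
        ys,xs=np.nonzero(o["mask"]);print(atz(c,(xs.min(),y),.052),atz(c,(xs.max(),y),.052),atz(c,(x,ys.min()),.052),atz(c,(x,ys.max()),.052))
```

```text
[ 0.5454 -0.236   0.2335] [[-0.0076  1.     -0.0002]
 [ 1.      0.0076 -0.0002]] [-0.4771  0.4072  1.0566  1.5896 -0.3604  1.3572  0.6295]
cab_drawer0_handle 0.93 [263.6, 161.9, 63.5, 283.1] [ 0.5567 -0.2246  0.052 ]
[ 0.5218 -0.2249  0.052 ] [ 0.5914 -0.2243  0.052 ] [ 0.5544 -0.0801  0.052 ] [ 0.5601 -0.4157  0.052 ]
cab_drawer0 0.63 [264.2, 165.3, 63.4, 282.7] [ 0.5574 -0.2285  0.052 ]
[ 0.5217 -0.2288  0.052 ] [ 0.5915 -0.2283  0.052 ] [ 0.555 -0.082  0.052] [ 0.5609 -0.4157  0.052 ]
cab_drawer0 0.46 [291.6, 114.1, 3.4, 24.7] [ 0.5864 -0.1712  0.052 ]
[ 0.5847 -0.1712  0.052 ] [ 0.5869 -0.1712  0.052 ] [ 0.5859 -0.1584  0.052 ] [ 0.587  -0.1851  0.052 ]
```

View pics/w1.png

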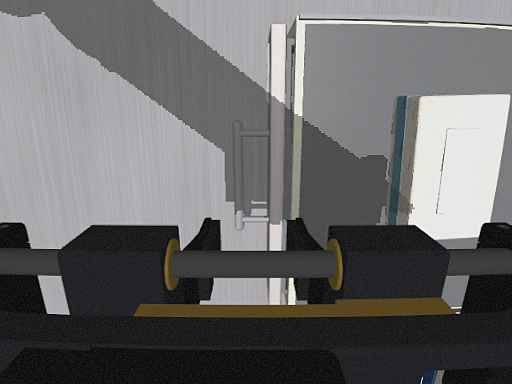

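The wrist picture shows the handle bar vertical at columns 233–243, rows 122–230, the front panel at columns 269–285, and the swab box well to the right.

Run:
```python
from h import *
np.set_printoptions(precision=4,suppress=True)
c=cam("wrist")
print(atz(c,(238,124),.052),atz(c,(238.5,228),.052),"panel",atz(c,(270,100),.076),atz(c,(270,220),.076))
```

```text
[ 0.5278 -0.1824  0.052 ] [ 0.5275 -0.3064  0.052 ] panel [ 0.5612 -0.1569  0.076 ] [ 0.564 -0.286  0.076]
```

```bash
python3 -m pendant '[[-0.008,-0.018,0,0],[0,0,0.035,0],[0,0,0.035,0],[0,0,0.035,0],[0,0,0.035,0],[0,0,0.03,0],[0,0,0.0175,0],[0,0,0,0]]' 0.33
python3 -m pendant '[[0,0,0,0],[0,0,0,0],[0,0,0,0],[0,0,0,0],[0,0,0,0]]' 0 20
```

```text
time: 5.68
ee_pos: [0.5252, -0.2431, 0.0424]
eef_rot: [0.705, 0.709, -0.001, -0.003]
ft_force: [-0.6, 0.9, -0.5]
width: 0.0287
grip_force: 0.0
time: 6.1
ee_pos: [0.5283, -0.2445, 0.0475]
eef_rot: [0.706, 0.709, 0.001, 0.001]
ft_force: [-0.6, 0.4, 7.6]
width: 0.0101
grip_force: 20.0
```

```bash
python3 -m pendant '[[0,-0.015,0,0],[0,-0.025,0,0],[0,-0.025,0,0],[0,-0.025,0,0],[0,-0.025,0,0],[0,-0.025,0,0],[0,-0.02,0,0],[0,-0.02,0,0]]'
python3 -m pendant '[[0,0,0,0],[0,0,0,0],[0,0,0,0],[0,0,0,0]]' 0.33
python3 -m pendant '[[0,0,-0.03,0],[0,0,-0.04,0],[0,0,-0.04,0],[0,0,-0.04,0],[0,0,-0.04,0],[0,0,0,0]]'
python3 - <<'E'
from h import *
np.set_printoptions(precision=4,suppress=True)
s=r.read_state();print(s["ee_pos"],s["joint_positions"])
c=cam("wrist");save(c,"w2.png");d=cam("scene");save(d,"s2.png")
for n,cc in (("wrist",c),("scene",d)):
  for t in ["tray_center","tray_tab","dish_center"]:
    for o in r.outline_of(t,n)[:2]:
        x,y,w,h=o["bbox"];print(n,t,round(o["score"],2),np.round(o["bbox"]),atz(cc,(x,y),.034))
a=cv2.resize(c["img"],None,fx=1,fy=1);b=cv2.resize(d["img"][140:300,120:330],(512,390),interpolation=2)
cv2.imwrite("pics/m2.png",np.vstack([a[:230],b[:370]])[...,::-1])
E
```

```text
time: 6.77
ee_pos: [0.3481, -0.2469, 0.0472]
eef_rot: [0.706, 0.708, 0.001, 0.002]
ft_force: [0.1, -6.4, 21.6]
width: 0.0101
grip_force: 20.0
time: 7.1
ee_pos: [0.3481, -0.2448, 0.0462]
eef_rot: [0.705, 0.709, 0.0, 0.0]
ft_force: [-0.3, -0.5, -1.1]
width: 0.0261
grip_force: 0.0
time: 7.6
ee_pos: [0.3515, -0.2413, 0.211]
eef_rot: [0.703, 0.711, 0.006, -0.003]
ft_force: [-0.0, 0.7, 0.1]
width: 0.0291
grip_force: 0.0
[ 0.3515 -0.2413  0.211 ] [-0.6455 -0.323   1.0007  2.0184  0.267   1.311   0.2728]
wrist tray_center 0.91 [359. 217.  93.  27.] [ 0.4792 -0.2923  0.034 ]
wrist tray_tab 0.61 [363. 217.  97.  23.] [ 0.4838 -0.2919  0.034 ]
wrist dish_center 0.73 [366. 123. 128.  51.] [ 0.475  -0.1821  0.034 ]
scene tray_center 0.74 [210. 184.  22.  23.] [ 0.4775 -0.3116  0.034 ]
scene tray_tab 0.88 [211. 187.  23.  27.] [ 0.4922 -0.3015  0.034 ]
scene dish_center 0.53 [237. 195.  23.  27.] [ 0.4845 -0.1803  0.034 ]
```

View pics/m2.png

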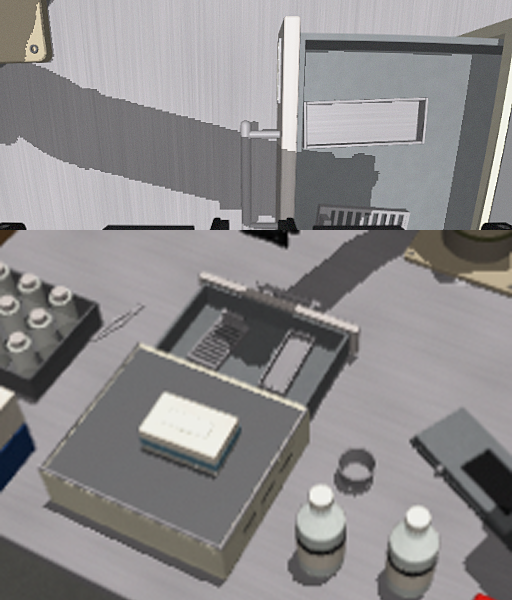

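The wrist picture shows the open drawer, with the plain dish at (365,123) and the grated tray partly hidden at (362,217). The scene picture confirms it: tray at the robot's right, dish at its left. I'll shift for a clear view of the tray.

```bash
python3 -m pendant '[[-0.03,0.024,0,0],[-0.03,0.024,0,0],[-0.03,0.024,0,0],[-0.02,0,0,0],[0,0,0,0],[0,0,0,0]]' 0.3
python3 - <<'E'
from h import *
np.set_printoptions(precision=4,suppress=True)
s=r.read_state();print(s["ee_pos"],s["eef_rot"])
c=cam("wrist");save(c,"w3.png")
for t in ["tray_center","tray_tab","dish_center"]:
    for o in r.outline_of(t,"wrist")[:2]:
        x,y,w,h=o["bbox"];print(t,round(o["score"],2),np.round(o["bbox"]),atz(c,(x,y),.034))
a=c["img"][0:240];cv2.imwrite("pics/w3v.png",cv2.resize(a[:,180:512],None,fx=2.4,fy=2.4)[...,::-1])
E
```

```text
time: 8.5
ee_pos: [0.3804, -0.3018, 0.1994]
eef_rot: [0.705, 0.708, 0.001, -0.023]
ft_force: [-0.4, 0.5, 0.2]
width: 0.0263
grip_force: 0.0
[ 0.3804 -0.3018  0.1994] [ 0.7055  0.7084  0.0009 -0.0231]
tray_center 0.57 [348. 189. 107.  63.] [ 0.4795 -0.3108  0.034 ]
tray_tab 0.69 [353. 190. 109.  58.] [ 0.4853 -0.3122  0.034 ]
dish_center 0.77 [350.  64. 145.  58.] [ 0.4721 -0.1806  0.034 ]
```

View pics/w3v.png

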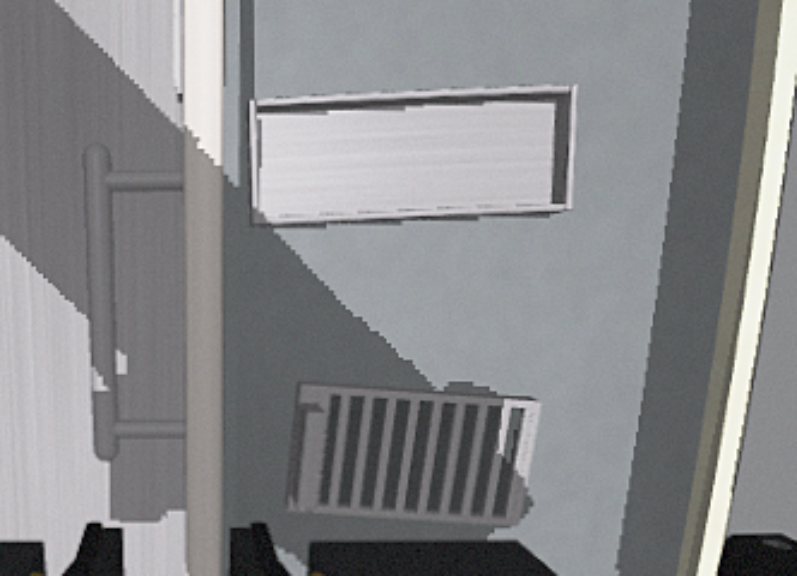

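The view shows the tray in full: corners at crop (298,384), (540,400), (530,525) and (290,512), with the tab on the left (handle) side.

Run:
```python
from h import *
np.set_printoptions(precision=4,suppress=True)
s=r.read_state();print(s["ee_pos"],s["eef_rot"],s["joint_positions"],s["joint_vel"],s["ft_force"])
c=cam("wrist")
g=lambda p,z:atz(c,(180+p[0]/2.4,p[1]/2.4),z)
P=[g(p,.034) for p in [(298,384),(540,400),(530,525),(290,512)]]
for p in P: print(p)
print("len",[np.linalg.norm(P[i]-P[(i+1)%4]) for i in range(4)],"mean",np.mean(P,0))
for o in r.outline_of("tray_center","wrist")[:1]:
    m=o["mask"].astype(np.uint8);k=max(cv2.findContours(m,0,2)[0],key=cv2.contourArea)
    q=np.array([atz(c,p,.034)[:2] for p in k[:,0]],np.float32);print(cv2.minAreaRect(q))
# fit: project known model corners
```

```text
[ 0.3817 -0.2998  0.2003] [ 0.704   0.7099  0.0048 -0.0228] [-0.5837  0.143   1.2795  1.8755 -0.1573  1.2732  0.7542] [-0.001  -0.0069  0.0018 -0.0028 -0.007  -0.0028  0.0078] [ 0.3136  0.1926 -0.3921]
[ 0.4321 -0.2764  0.034 ]
[ 0.5431 -0.282   0.034 ]
[ 0.5462 -0.3422  0.034 ]
[ 0.4314 -0.3373  0.034 ]
len [np.float64(0.1111582542053262), np.float64(0.060256570865701506), np.float64(0.11495638483799994), np.float64(0.06086262280104344)] mean [ 0.4882 -0.3095  0.034 ]
((0.48352017998695374, -0.31115496158599854), (0.06305789947509766, 0.11314866691827774), 86.56141662597656)
```

```bash
python3 -m pendant '[[0.0,0.02,0,0],[0.0,0.02,0,0],[-0.005,0.012,0,0],[0,0,0,0],[0,0,0,0]]'
cat > st.py <<'E'
from h import *
np.set_printoptions(precision=4,suppress=True)
s=r.read_state();A=R.from_quat(s["eef_rot"]).as_matrix()
print("pos",np.array(s["ee_pos"]),"q",np.array(s["joint_positions"]),"f",np.array(s["ft_force"]),"\nA",A.tolist() and A,"yaw_y deg",np.degrees(np.arctan2(A[1,1],A[0,1])),"t",s["time"],"w",s["width"])
import sys
if len(sys.argv)>3: print("tool shift",A.T@(np.array([float(v) for v in sys.argv[1:4]])-s["ee_pos"]))
E
python3 st.py .4365 -.307 .1
```

```text
time: 9.22
ee_pos: [0.4334, -0.3053, 0.1987]
eef_rot: [0.704, 0.71, 0.003, -0.023]
ft_force: [-0.6, -0.5, -0.1]
width: 0.0262
grip_force: 0.0
pos [ 0.4334 -0.3053  0.1987] q [-0.4337  0.3286  1.1755  1.7678 -0.3236  1.304   0.8318] f [-0.6459 -0.4985 -0.052 ] 
A [[-0.007   0.9996 -0.0271]
 [ 0.9993  0.008   0.0368]
 [ 0.037  -0.0269 -0.999 ]] yaw_y deg 0.4579021286106542 t 9.2167 w 0.02624805467674714
tool shift [-0.0053  0.0057  0.0985]
```

```bash
python3 -m pendant '[[-0.0036,0.0035,0.03,0.06],[-0.0037,0.0036,0.03,0],[0,0,0.03,0],[0,0,0.02,0],[0,0,0,0],[0,0,0,0]]' 0.26
python3 st.py .4365 -.307 .047
python3 - <<'E'
from h import *
c=cam("wrist");save(c,"w4.png")
E
```

```text
time: 9.72
ee_pos: [0.4367, -0.3085, 0.0889]
eef_rot: [0.725, 0.688, 0.003, -0.023]
ft_force: [0.2, -0.3, 0.3]
width: 0.0226
grip_force: 0.0
pos [ 0.4367 -0.3085  0.0889] q [-0.3081  0.4871  1.0572  1.8688 -0.4832  1.1175  0.8876] f [ 0.2142 -0.2618  0.2927] 
A [[ 0.0538  0.9982 -0.0273]
 [ 0.9979 -0.0527  0.0376]
 [ 0.0361 -0.0293 -0.9989]] yaw_y deg -3.023235297159652 t 9.7167 w 0.02263005463443215
tool shift [-0.      0.0009  0.0419]
```

View pics/w4.png

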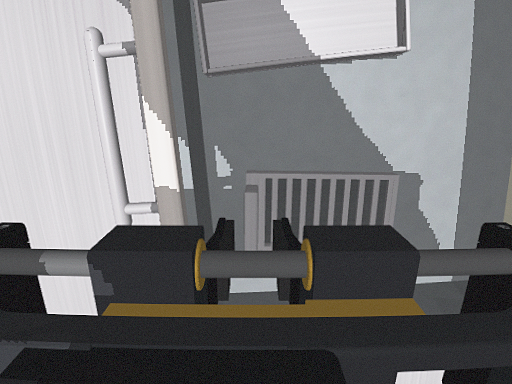

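The tab, at columns 246–258, sits between the fingers (inner edges near 232 and 275), so I can go down and grip.

```bash
python3 -m pendant '[[0,0.0009,0.02,0],[0,0,0.015,0],[0,0,0.007,0],[0,0,0,0],[0,0,0,0]]'
python3 -m pendant '[[0,0,0,0],[0,0,0,0],[0,0,0,0],[0,0,0,0],[0,0,0,0]]' 0 50
python3 st.py
```

```text
time: 10.18
ee_pos: [0.4378, -0.3077, 0.0476]
eef_rot: [0.725, 0.688, 0.003, -0.022]
ft_force: [-0.1, -0.6, 1.0]
width: 0.0224
grip_force: 0.0
time: 10.6
ee_pos: [0.4379, -0.3077, 0.047]
eef_rot: [0.725, 0.688, 0.003, -0.022]
ft_force: [-1.0, -0.3, 5.5]
width: 0.0088
grip_force: 49.9
pos [ 0.4379 -0.3077  0.047 ] q [-0.2629  0.5449  1.0002  1.8979 -0.5438  1.0449  0.9269] f [-0.9967 -0.3276  5.5487] 
A [[ 0.0533  0.9983 -0.0254]
 [ 0.998  -0.0523  0.0364]
 [ 0.035  -0.0273 -0.999 ]] yaw_y deg -3.001020966599111 t 10.6 w 0.008801549188110618
```

```bash
python3 -m pendant '[[0,0,-0.01,0],[0,0,-0.025,0],[0,0,-0.03,0],[0,0,-0.03,0],[0,0,-0.025,0],[0,0,0,0]]'
python3 -m pendant '[[0.02,0.001,0,0],[0.03,0.001,0,0],[0.035,0.001,0,0],[0.035,0.001,0,0],[0.035,0.001,0,0],[0.035,0.001,0,0],[0.035,0.001,0,0],[0.035,0.001,0,0]]'
python3 -m pendant '[[0.035,0.001,0,0],[0.035,0.001,0,0],[0.035,0.001,0,-0.05],[0.03,0.001,0,-0.1],[0.02,0,0,-0.12],[0,0,0,-0.12],[0,0,0,-0.12],[0,0,0,-0.12]]'
python3 -m pendant '[[0,0,0,-0.12],[0,0,0,-0.12],[0,0,0,-0.12],[0,0,0,-0.12],[0,0,0,-0.01],[0,0,0,0],[0,0,0,0]]'
python3 st.py
```

```text
time: 11.1
ee_pos: [0.4418, -0.3133, 0.1707]
eef_rot: [0.725, 0.688, 0.004, -0.02]
ft_force: [0.7, -0.3, -1.0]
width: 0.0084
grip_force: 49.9
time: 11.77
ee_pos: [0.4614, -0.0508, 0.1746]
eef_rot: [0.725, 0.688, 0.003, -0.023]
ft_force: [1.1, 0.4, -3.3]
width: 0.0086
grip_force: 49.9
time: 12.43
ee_pos: [0.4692, 0.1021, 0.1801]
eef_rot: [0.473, 0.881, 0.009, -0.021]
ft_force: [-0.0, 0.1, -2.4]
width: 0.0089
grip_force: 49.9
time: 13.02
ee_pos: [0.4697, 0.1018, 0.1805]
eef_rot: [0.251, 0.968, 0.014, -0.018]
ft_force: [0.2, 0.3, -1.9]
width: 0.0088
grip_force: 49.9
pos [0.4697 0.1018 0.1805] q [-1.2574  0.0655  1.0326  1.9275 -0.1054  1.201   0.8773] f [ 0.2363  0.2898 -1.9287] 
A [[-0.8734  0.4861 -0.0275]
 [ 0.4851  0.8737  0.0368]
 [ 0.0419  0.0188 -0.9989]] yaw_y deg 60.906685677811 t 13.0167 w 0.00882963437196421
```

Run:
```python
from h import *
c=cam("wrist");save(c,"w5.png");d=cam("scene");save(d,"s5.png")
b=cv2.resize(d["img"][130:290,230:400],None,fx=2.6,fy=2.6,interpolation=2)
b=cv2.copyMakeBorder(b,0,0,0,max(0,512-b.shape[1]),0)[:,:512]
cv2.imwrite("pics/m5.png",np.vstack([c["img"][:230],b[:370]])[...,::-1])
```

```text
(no output)
```

View pics/m5.png

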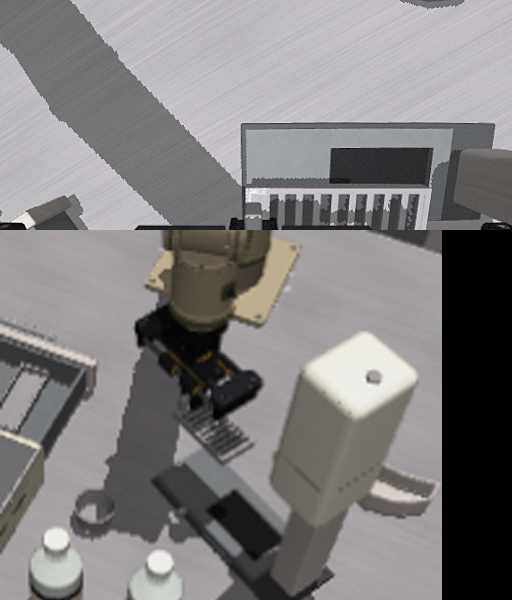

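The wrist view shows the held tray level. Behind it are the cradle's left edge along row ~126 (columns 242–452), its front edge at column ~242, and the pocket's left rim at row ~148 (columns 331–432).

```bash
cat > fit.py <<'E'
from h import *
np.set_printoptions(precision=4,suppress=True)
im=cv2.imread("pics/w5.png")
cv2.imwrite("pics/w5z.png",cv2.resize(im[110:215,230:500],None,fx=2.9,fy=2.9,interpolation=2))
c=cam("wrist")
for n,p,z in [("cradle FL",(242,126),.022),("cradle BL",(451,129),.022),("front edge lower",(243.5,180),.022),("pk FL",(331,149),.022),("pk BL",(432,149),.022),("pk BR?",(432,183),.022)]: print(n,atz(c,p,z))
E
python3 fit.py
```

```text
cradle FL [0.4128 0.1233 0.022 ]
cradle BL [0.5232 0.3189 0.022 ]
front edge lower [0.4633 0.0966 0.022 ]
pk FL [0.4793 0.1942 0.022 ]
pk BL [0.533 0.292 0.022]
pk BR? [0.5687 0.2783 0.022 ]
```

View pics/w5z.png

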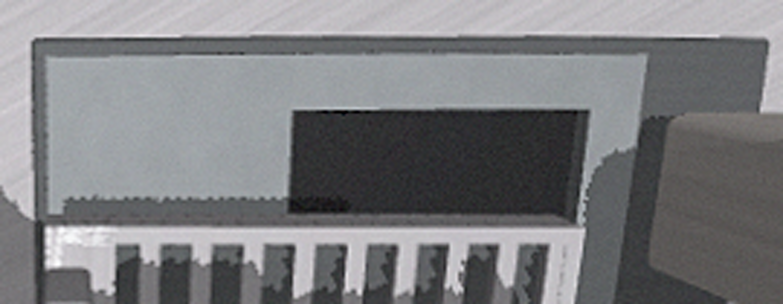

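The zoom separates the light cradle top, with its left edge at row ~129 (columns 246–453), from the dark foot around it. The pocket's left rim is at row 148.5 (columns 330.7–433.4).

Run:
```python
from h import *
np.set_printoptions(precision=4,suppress=True)
c=cam("wrist")
g=lambda x,y:atz(c,(230+x/2.9,110+y/2.9),.022)[:2]
CF,CB,PF,PB=g(47,57),g(648,55),g(292,111.5),g(589,111)
print(CF,CB,PF,PB)
u=(CB-CF);print("cradle len",np.linalg.norm(u),np.degrees(np.arctan2(u[1],u[0])))
v=PB-PF;print("pk len",np.linalg.norm(v),np.degrees(np.arctan2(v[1],v[0])))
u=u/np.linalg.norm(u);n=np.array([u[1],-u[0]])
print("shelf",(PF-CF)@u,"edge-to-pocket",(PF-CF)@n,"should be .0203")
bay1=(PF+PB)/2+n*.03175; bay2=(CF+CB)/2+n*.052
print("pocket mid",bay1,"from cradle", CF+u*(.147)+n*.052)
s=r.read_state();print(s["ee_pos"])
```

```text
[0.4182 0.1253] [0.5244 0.3215] [0.4787 0.1942] [0.5329 0.2935]
cradle len 0.2231591442342948 61.57336200338926
pk len 0.11317219958728246 61.375448716023925
shelf 0.08938761236786683 edge-to-pocket 0.02037547129273012 should be .0203
pocket mid [0.5337 0.2287] from cradle [0.5339 0.2298]
[0.47   0.1019 0.1806]
```

```bash
python3 st.py .4609 .0951 .06 | tail -1
```

```text
tool shift [-0.0003 -0.0127  0.1205]
```

```bash
python3 -m pendant '[[0,-0.0064,0.02,-0.01],[0,-0.0063,0.03,0],[0,0,0.03,0],[0,0,0.025,0],[0,0,0.0155,0],[0,0,0,0],[0,0,0,0]]'
python3 st.py .4609 .0951 .047
```

```text
time: 13.8
ee_pos: [0.4606, 0.0947, 0.06]
eef_rot: [0.245, 0.969, 0.014, -0.018]
ft_force: [0.4, -0.3, -2.4]
width: 0.0086
grip_force: 49.9
pos [0.4606 0.0947 0.06  ] q [-1.133   0.2865  0.9722  2.0697 -0.3393  0.9571  1.1021] f [ 0.4257 -0.2662 -2.3838] 
A [[-0.8797  0.4748 -0.0278]
 [ 0.4738  0.8799  0.0355]
 [ 0.0413  0.0181 -0.999 ]] yaw_y deg 61.648652794370804 t 13.8 w 0.008614691708269406
tool shift [-0.0007  0.0002  0.013 ]
```

```bash
python3 -m pendant '[[0,0,0.005,0],[0,0,0.003,0],[0,0,0,0]]'
python3 -m pendant '[[0,0,0.002,0],[0,0,0,0],[0,0,0,0]]'
```

```text
time: 14.05
ee_pos: [0.4608, 0.0959, 0.0524]
eef_rot: [0.244, 0.969, 0.015, -0.017]
ft_force: [-0.6, 0.4, -2.8]
width: 0.0085
grip_force: 49.9
time: 14.3
ee_pos: [0.4606, 0.0957, 0.0503]
eef_rot: [0.244, 0.969, 0.015, -0.017]
ft_force: [-1.1, 0.2, -2.8]
width: 0.0089
grip_force: 49.9
```

```bash
python3 -m pendant '[[0,0,0.002,0],[0,0,0,0],[0,0,0,0]]'
python3 -m pendant '[[0,0,0.001,0],[0,0,0,0],[0,0,0,0]]'
```

```text
time: 14.55
ee_pos: [0.4603, 0.0957, 0.048]
eef_rot: [0.244, 0.969, 0.015, -0.018]
ft_force: [-0.1, -0.6, -2.7]
width: 0.0082
grip_force: 49.9
time: 14.8
ee_pos: [0.4603, 0.0957, 0.0471]
eef_rot: [0.244, 0.969, 0.015, -0.018]
ft_force: [-0.4, -0.0, -1.8]
width: 0.0084
grip_force: 49.9
```

```bash
python3 -m pendant '[[0,0,0.001,0],[0,0,0,0]]'
python3 -m pendant '[[0,0,0,0],[0,0,0,0],[0,0,0,0]]' 0.25
python3 -m pendant '[[0,0,-0.01,0],[0,0,-0.03,0],[0,0,-0.03,0],[0,0,-0.03,0],[0,0,-0.03,0],[0,0,0,0]]'
python3 - <<'E'
from h import *
c=cam("wrist");save(c,"w6.png")
cv2.imwrite("pics/w6z.png",cv2.resize(c["img"][90:260,200:500],None,fx=2.6,fy=2.6,interpolation=2)[...,::-1])
E
python3 st.py
```

```text
time: 14.97
ee_pos: [0.4604, 0.0957, 0.0467]
eef_rot: [0.244, 0.969, 0.015, -0.018]
ft_force: [-5.7, -1.6, 10.6]
width: 0.0087
grip_force: 49.9
time: 15.22
ee_pos: [0.4606, 0.0958, 0.0462]
eef_rot: [0.244, 0.969, 0.015, -0.017]
ft_force: [0.4, -1.0, -0.2]
width: 0.0193
grip_force: 0.0
time: 15.72
ee_pos: [0.4667, 0.0906, 0.1813]
eef_rot: [0.245, 0.969, 0.017, -0.015]
ft_force: [0.2, 0.1, 1.1]
width: 0.0217
grip_force: 0.0
pos [0.4656 0.0912 0.1789] q [-1.2903  0.0332  1.0733  1.9484 -0.0798  1.1918  0.8901] f [ 0.2734  1.2217 -1.9393] 
A [[-0.8801  0.4742 -0.0227]
 [ 0.4731  0.8801  0.041 ]
 [ 0.0394  0.0253 -0.9989]] yaw_y deg 61.685581994754344 t 15.7667 w 0.021784575643848593
```

View pics/w6z.png

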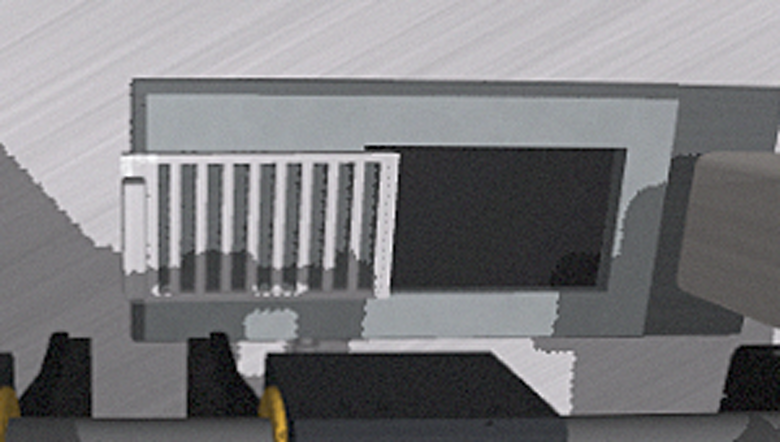

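The tray lies on the shelf, tab to the front (crop (122,154) to (388,297)). The pocket opening runs from (365,147) to (627,149), with its right rim along row ~291. Next I'll work out the sideways and angular offset.

```bash
cat > al.py <<'E'
from h import *
np.set_printoptions(precision=4,suppress=True)
c=cam("wrist")
g=lambda x,y,z:atz(c,(200+x/2.6,90+y/2.6),z)[:2]
ang=lambda v:np.degrees(np.arctan2(v[1],v[0]))
T=[g(122,154,.034),g(400,153,.034),g(388,297.5,.034),g(127,298.5,.034)]
PL=[g(365,147,.022),g(627,149,.022)];PR=[g(606,291.5,.022)]
CL=[g(148,94,.022),g(679,99,.022)]
u=CL[1]-CL[0];print("cradle",np.linalg.norm(u),ang(u),"rim",ang(PL[1]-PL[0]),"pkw",)
u/=np.linalg.norm(u);n=np.array([u[1],-u[0]])
print("tray",ang(T[1]-T[0]),ang(T[2]-T[3]),"len",np.linalg.norm(T[1]-T[0]),np.linalg.norm(T[2]-T[1]))
for k,p in dict(T0=T[0],T1=T[1],T2=T[2],T3=T[3],PLf=PL[0],PLb=PL[1],PR=PR[0]).items(): print(k,(p-CL[0])@u,(p-CL[0])@n)
m=np.mean(T,0);print("tray c",m,(m-CL[0])@u,(m-CL[0])@n,"want n .052; pocket u .147", "pocket",CL[0]+.147*u+.052*n)
E
python3 al.py
```

```text
cradle 0.22050608908249542 61.587971814753764 rim 61.53746516234611 pkw
tray 61.87313471650645 61.44754358930429 len 0.10918776733247232 0.05918179314673774
T0 -0.01041205613166018 0.02249373809507403
T1 0.09877435886708529 0.021950309376802153
T2 0.09856019929638277 0.0811317150355184
T3 -0.008574146999230545 0.0808691352017541
PLf 0.08847768827116588 0.020819531281992182
PLb 0.20047213846034223 0.020918255241775773
PR 0.20023662570554845 0.08285043868171585
tray c [0.483  0.1408] 0.04458708875814433 0.051611224427287154 want n .052; pocket u .147 pocket [0.532  0.2307]
```

```bash
python3 -m pendant '[[0,-0.01,0,-0.12],[0,0,0,-0.12],[0,0,0,-0.12],[0,0,0,-0.12],[0,0,0,-0.12],[0,0,0,-0.12],[0,0,0,-0.12],[0,0,0,-0.12]]' 0
python3 -m pendant '[[0,0,0,-0.12],[0,0,0,-0.12],[0,0,0,-0.12],[0,0,0,-0.12],[0,0,0,-0.12],[0,0,0,-0.008],[0,0,0,0],[0,0,0,0]]'
python3 st.py .4424 .066 .08
```

```text
time: 16.48
ee_pos: [0.4584, 0.0818, 0.1748]
eef_rot: [-0.234, 0.972, 0.021, -0.01]
ft_force: [0.1, 0.0, 0.4]
width: 0.0005
grip_force: 0.0
time: 17.15
ee_pos: [0.4588, 0.0819, 0.1753]
eef_rot: [-0.51, 0.86, 0.023, -0.003]
ft_force: [0.8, 0.7, 0.0]
width: 0.0005
grip_force: 0.0
pos [0.4588 0.0819 0.1753] q [-1.2706  0.0093  1.0544  1.9668 -0.0534  1.1899  2.4455] f [0.8225 0.7291 0.0303] 
A [[-0.48   -0.8769 -0.0276]
 [-0.8771  0.4789  0.0364]
 [-0.0187  0.0417 -0.999 ]] yaw_y deg 151.3562513257032 t 17.15 w 0.0005163918311078307
tool shift [0.0236 0.0028 0.0951]
```

```bash
python3 -m pendant '[[0.01,0,0,0.12],[0,0,0,0.12],[0,0,0,0.12],[0,0,0,0.12],[0,0,0,0.12],[0,0,0,0.12],[0,0,0,0.12],[0,0,0,0.12]]' 0.69
python3 -m pendant '[[0,0,0,0.12],[0,0,0,0.12],[0,0,0,0.12],[0,0,0,0.12],[0,0,0,0.12],[0,0,0,0.006],[0,0,0,0],[0,0,0,0]]'
python3 st.py .4268 .0371 .15
```

```text
time: 17.82
ee_pos: [0.4542, 0.0732, 0.1754]
eef_rot: [-0.053, 0.998, 0.019, -0.013]
ft_force: [-1.1, 0.5, 0.0]
width: 0.0457
grip_force: 0.0
time: 18.48
ee_pos: [0.4543, 0.0733, 0.1755]
eef_rot: [0.242, 0.97, 0.015, -0.018]
ft_force: [0.4, 0.4, -0.1]
width: 0.06
grip_force: 0.0
pos [0.4543 0.0733 0.1755] q [-1.2381 -0.0187  1.0238  1.9795 -0.0279  1.1905  0.8782] f [ 0.4123  0.4452 -0.0552] 
A [[-0.8824  0.4698 -0.027 ]
 [ 0.4688  0.8826  0.0369]
 [ 0.0412  0.0199 -0.999 ]] yaw_y deg 61.97312787744346 t 18.4833 w 0.05997381758356092
tool shift [ 0.0062 -0.0453  0.0249]
```

```bash
python3 -m pendant '[[0.003,-0.022,0,0.008],[0.003,-0.023,0.01,0],[0,0,0.03,0],[0,0,0.03,0],[0,0,0,0],[0,0,0,0]]'
python3 st.py .4268 .0371 .038
```

```text
time: 18.98
ee_pos: [0.425, 0.0385, 0.1047]
eef_rot: [0.247, 0.969, 0.013, -0.018]
ft_force: [0.7, -0.2, -0.2]
width: 0.0603
grip_force: 0.0
pos [0.425  0.0385 0.1047] q [-1.2376  0.004   1.0996  2.1322 -0.0478  1.0326  0.9593] f [ 0.6722 -0.2226 -0.1708] 
A [[-0.8776  0.4784 -0.0293]
 [ 0.4775  0.878   0.0338]
 [ 0.0419  0.0157 -0.999 ]] yaw_y deg 61.41455061312495 t 18.9833 w 0.06028213218979679
tool shift [-0.0051 -0.0014  0.0666]
```

```bash
python3 -m pendant '[[-0.003,-0.001,0.025,0],[-0.002,0,0.025,0],[0,0,0.016,0],[0,0,0,0],[0,0,0,0]]'
python3 st.py .4268 .0371 .038
```

```text
time: 19.4
ee_pos: [0.4285, 0.0383, 0.0399]
eef_rot: [0.247, 0.969, 0.014, -0.018]
ft_force: [-0.4, 0.1, 0.6]
width: 0.0601
grip_force: 0.0
pos [0.4285 0.0383 0.0399] q [-1.1307  0.2411  1.0632  2.1782 -0.3205  0.8952  1.2023] f [-0.3531  0.1363  0.5981] 
A [[-0.8776  0.4786 -0.0272]
 [ 0.4776  0.8778  0.0362]
 [ 0.0412  0.0188 -0.999 ]] yaw_y deg 61.40126293488943 t 19.4 w 0.06010145090092604
tool shift [ 0.0008 -0.0019  0.0019]
```

```bash
python3 -m pendant '[[0.0008,0.01,0.001,0],[0,0.005,0.0005,0],[0,0.005,0,0],[0,0.005,0,0],[0,0.005,0,0],[0,0.005,0,0],[0,0.005,0,0],[0,0.005,0.001,0]]'
python3 -m pendant '[[0,0.005,0,0],[0,0.005,0,0],[0,0.005,0,0],[0,0.005,0,0],[0,0.005,0.0005,0],[0,0.003,0,0],[0,0,0,0],[0,0,0,0]]'
python3 st.py
python3 - <<'E'
from h import *
np.set_printoptions(precision=4,suppress=True)
c=cam("wrist");save(c,"w7.png")
for o in r.outline_of("tray_center","wrist")[:1]:
    m=o["mask"].astype(np.uint8);k=max(cv2.findContours(m,0,2)[0],key=cv2.contourArea)
    q=np.array([atz(c,p,.034)[:2] for p in k[:,0]],np.float32);print(o["score"],o["bbox"],cv2.minAreaRect(q))
E
```

```text
time: 20.07
ee_pos: [0.449, 0.0787, 0.0374]
eef_rot: [0.247, 0.969, 0.015, -0.018]
ft_force: [-1.1, -2.5, 3.3]
width: 0.0601
grip_force: 1.6
time: 20.73
ee_pos: [0.4623, 0.1032, 0.0373]
eef_rot: [0.247, 0.969, 0.015, -0.017]
ft_force: [0.8, -0.4, 0.3]
width: 0.0598
grip_force: 0.0
pos [0.4623 0.1032 0.0373] q [-1.1377  0.3588  0.976   2.0783 -0.4273  0.9222  1.1539] f [ 0.7851 -0.4286  0.2535] 
A [[-0.8775  0.4788 -0.0266]
 [ 0.4778  0.8777  0.0371]
 [ 0.0411  0.0199 -0.999 ]] yaw_y deg 61.38482221365044 t 20.7333 w 0.059796677431144744
0.56 [409.5, 219.7, 175.6, 63.8] ((0.49434569478034973, 0.1904817521572113), (0.10322043299674988, 0.03562620282173157), 63.511802673339844)
```

```bash
python3 -m pendant '[[0,0.003,0,0],[0,0.003,0,0],[0,0.003,0.0003,0],[0,0.003,0,0],[0,0.003,0,0],[0,0.003,0,0],[0,0.003,0.0003,0],[0,0.003,0,0]]'
python3 -m pendant '[[0,0.003,0,0],[0,0.003,0,0],[0,0.002,0.0002,0],[0,0.002,0,0],[0,0,0,0],[0,0,0,0]]'
python3 st.py
```

```text
time: 21.5
ee_pos: [0.4737, 0.1243, 0.0371]
eef_rot: [0.247, 0.969, 0.015, -0.018]
ft_force: [-0.1, -0.6, -0.5]
width: 0.0601
grip_force: 0.4
time: 22.0
ee_pos: [0.4786, 0.133, 0.0373]
eef_rot: [0.247, 0.969, 0.015, -0.017]
ft_force: [-0.1, -0.0, 0.3]
width: 0.0599
grip_force: 0.0
pos [0.4786 0.133  0.0373] q [-1.1385  0.4097  0.9422  2.0225 -0.4644  0.9414  1.1267] f [-0.0979 -0.0287  0.3076] 
A [[-0.8774  0.4791 -0.0265]
 [ 0.4781  0.8775  0.0373]
 [ 0.0411  0.02   -0.999 ]] yaw_y deg 61.36790727550648 t 22.0 w 0.05994657451306605
```

```bash
python3 -m pendant '[[0,0.002,0,0],[0,0.002,0,0],[0,0.001,0,0],[0,0.001,0,0],[0,0,0,0]]'
python3 -m pendant '[[0,0.001,0,0],[0,0.001,0,0],[0,0.001,0,0],[0,0,0,0]]'
python3 -m pendant '[[0,0.001,0,0],[0,0.001,0,0],[0,0,0,0]]'
```

```text
time: 22.42
ee_pos: [0.4813, 0.1382, 0.0373]
eef_rot: [0.247, 0.969, 0.015, -0.018]
ft_force: [0.3, -0.2, 0.0]
width: 0.0599
grip_force: 0.1
time: 22.75
ee_pos: [0.4828, 0.1409, 0.0374]
eef_rot: [0.247, 0.969, 0.015, -0.018]
ft_force: [0.3, -0.7, -0.3]
width: 0.0603
grip_force: 0.2
time: 23.0
ee_pos: [0.4838, 0.1426, 0.0374]
eef_rot: [0.247, 0.969, 0.015, -0.018]
ft_force: [-0.2, -0.7, -0.0]
width: 0.0602
grip_force: 0.2
```

```bash
python3 -m pendant '[[0,0.001,0,0],[0,0.001,0,0],[0,0,0,0]]'
python3 -m pendant '[[0,0.001,0,0],[0,0.001,0,0],[0,0,0,0]]'
python3 - <<'E'
from h import *
c=cam("wrist");save(c,"w8.png");d=cam("side");save(d,"sd8.png")
a=cv2.resize(c["img"][130:260,260:512],(800,413),interpolation=2)
b=cv2.resize(d["img"][130:230,170:290],None,fx=1.8,fy=1.8,interpolation=2)[:187]
b=cv2.copyMakeBorder(b,0,0,0,800-b.shape[1],0)
cv2.imwrite("pics/m8.png",np.vstack([a,b])[...,::-1])
E
```

```text
time: 23.25
ee_pos: [0.4847, 0.1444, 0.0375]
eef_rot: [0.247, 0.969, 0.015, -0.018]
ft_force: [-0.8, -0.4, 0.2]
width: 0.06
grip_force: 0.2
time: 23.5
ee_pos: [0.4857, 0.1462, 0.0375]
eef_rot: [0.247, 0.969, 0.015, -0.018]
ft_force: [-0.2, -0.7, 0.3]
width: 0.0602
grip_force: 0.2
```

View pics/m8.png

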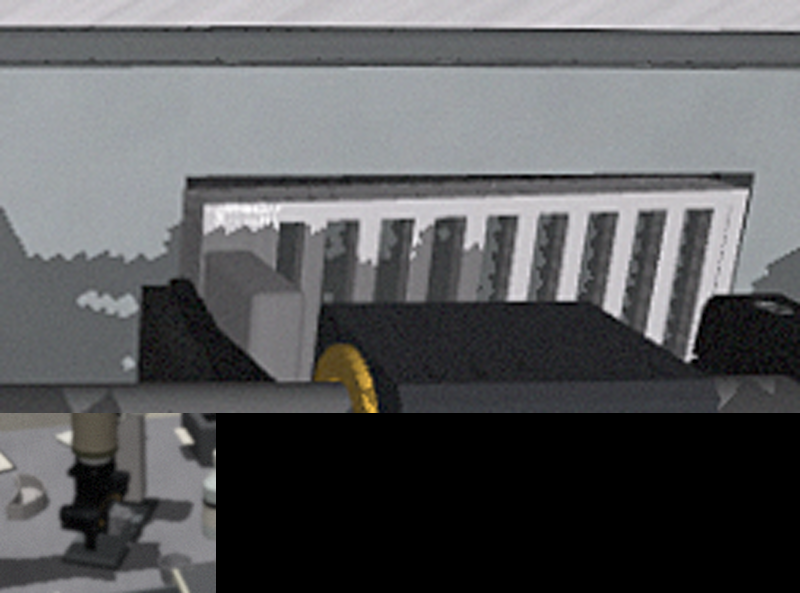

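The picture shows the tray within the pocket outline ((188,178) to (752,175)), its nose at the far end. More of the side face shows at the tab end, so the tail may still be resting on the front edge. I'll check that with numbers.

Run:
```python
from h import *
np.set_printoptions(precision=4,suppress=True)
c=cam("wrist")
g=lambda x,y,z:atz(c,(260+x/3.175,130+y/3.177),z)[:2]
PF,PB=g(188,178,.022),g(752,175.5,.022);u=np.array([.4775,.8787]);n=np.array([u[1],-u[0]])
print("pk",PF,PB,np.linalg.norm(PB-PF),((PB-PF)@n))
for z in (.022,.025,.028,.031,.034,.037):
    a=g(203,204,z)-PF;b=g(749,188,z)-PF;print(z,"tail u,n",a@u,a@n,"nose",b@u,b@n)
    t=g(188,190,z-.012)-PF; print("   tail bottom",t@u,t@n)
```

```text
pk [0.4787 0.1947] [0.5324 0.2933] 0.11230364323797165 0.00014224192158584936
0.022 tail u,n 0.003099287410196278 0.005028859346660177 nose 0.1121643398532805 0.0026567433322916235
   tail bottom 0.0031095959704049055 0.0052675119571213794
0.025 tail u,n 0.002298115883331714 0.004239504662735657 nose 0.10943195475914627 0.0019093916780037227
   tail bottom 0.002361246005196672 0.004526421381795206
0.028 tail u,n 0.0014969443564671503 0.003450149978811135 nose 0.10669956966501189 0.001162040023715771
   tail bottom 0.0016128960399883884 0.0037853308064689957
0.031 tail u,n 0.0006957728296025868 0.0026607952948866143 nose 0.10396718457087765 0.00041468836942786305
   tail bottom 0.0008645460747801313 0.0030442402311428346
0.034 tail u,n -0.000105398697261977 0.0018714406109620935 nose 0.10123479947674333 -0.0003326632848599848
   tail bottom 0.00011619610957187208 0.0023031496558166115
0.037 tail u,n -0.0009065702241265408 0.0010820859270375726 nose 0.09850241438260908 -0.0010800149391478925
   tail bottom -0.0006321538556363852 0.0015620590804904506
```

The numbers put the nose down (z≈25 mm) with the tail still on the front edge and about 3 mm of room ahead, so I'll push on gently.

```bash
python3 -m pendant '[[0,0.001,0,0],[0,0,0,0],[0,0,0,0]]'
python3 -m pendant '[[0,0.001,0,0],[0,0,0,0],[0,0,0,0]]'
python3 -m pendant '[[0,0.001,0,0],[0,0,0,0],[0,0,0,0]]'
python3 - <<'E'
from h import *
c=cam("wrist");save(c,"w9.png")
for f in ("w7","w8","w9"):
    im=cv2.imread(f"pics/{f}.png").mean(2)
    print(f,im[188:204,324].astype(int),im[180:196,330].astype(int))
E
```

```text
time: 23.9
ee_pos: [0.4861, 0.1469, 0.0375]
eef_rot: [0.247, 0.969, 0.015, -0.018]
ft_force: [-0.6, 0.1, -0.1]
width: 0.06
grip_force: 0.2
time: 24.15
ee_pos: [0.4866, 0.1477, 0.0375]
eef_rot: [0.247, 0.969, 0.015, -0.018]
ft_force: [-0.5, -0.6, -0.0]
width: 0.06
grip_force: 0.5
time: 24.4
ee_pos: [0.4871, 0.1486, 0.0375]
eef_rot: [0.247, 0.969, 0.015, -0.018]
ft_force: [0.5, -0.9, 0.2]
width: 0.0601
grip_force: 0.5
w7 [158 159 162 155 110  87 101 128 117  92  92  96  96  96  99  97] [156 158 160 159 153 156 157 153 155 159 166 157 110  95  92  92]
w8 [ 56  79  93 101  86  85 140 184 177 179 180 182 187 184 189 167] [160 162 166 167 164  92  45  43  48  74  92 102  95 105 177 231]
w9 [104  85 142 236 232 238 240 233 232 228 241 238 244 137 115 121] [160 167 164 168 157  92  76 104  97 101 153 209 205 211 199 201]
```

Run:
```python
from h import *
np.set_printoptions(precision=4,suppress=True)
c=cam("wrist");im=cv2.GaussianBlur(c["img"],(3,3),0).mean(2)
u=np.array([.4775,.8787]);n=np.array([u[1],-u[0]])
PF=np.array([.4787,.1947])
for col in (326,332,345,360,400,440,470,490):
    g=np.diff(im[182:204,col]);row=182+int(np.argmax(g))+.5
    gd=174+int(np.argmin(np.diff(im[174:192,col])))+.5
    a=atz(c,(col,row),.025)[:2]-PF;b=atz(c,(col,gd),.022)[:2]-PF;print(col,"tray edge",row,a@u,a@n,"rim",gd,b@n)
```

```text
326 tray edge 189.5 0.006147686199867593 0.0013779073383064526 rim 184.5 -0.0009313123991204124
332 tray edge 189.5 0.009694015621290127 0.001401203411966836 rim 184.5 -0.0009105525119539517
345 tray edge 189.5 0.01740925783780709 0.0014520064531333395 rim 184.5 -0.0008657429455243423
360 tray edge 189.5 0.026371115964975027 0.001511227559900827 rim 184.5 -0.0008143066305938816
400 tray edge 189.5 0.05065009851068106 0.001672812382146421 rim 184.5 -0.0006783175103522031
440 tray edge 189.5 0.07564075711168596 0.0018409280866556992 rim 183.5 -0.0011666765030550646
470 tray edge 189.5 0.09499455475813344 0.0019724244596461167 rim 183.5 -0.0010727686063479371
490 tray edge 188.5 0.10813513994590046 0.001434399984469369 rim 183.5 -0.0010109505580882258
```

The tray's edge is now level along its whole length at the seated height, so it has dropped in. I'll back off.

```bash
python3 -m pendant '[[0,-0.003,0,0],[0,-0.006,0,0],[0,-0.01,0,0],[0,-0.01,0,0],[0,0,-0.02,0],[0,0,-0.04,0],[0,0,-0.04,0],[0,0,-0.03,0]]'
python3 -m pendant '[[0,0,0,0],[0,0,0,0],[0,0,0,0]]'
python3 - <<'E'
from h import *
np.set_printoptions(precision=4,suppress=True)
s=r.read_state();print(s["ee_pos"])
c=cam("wrist");save(c,"w10.png")
im=cv2.GaussianBlur(c["img"],(3,3),0).mean(2)
u=np.array([.4775,.8787]);n=np.array([u[1],-u[0]]);P=np.array([.5335,.2293])
# expected corners of seated tray top (z=.025) and cradle rim, compare with image
for nm,h,w,z in (("tray",.055,.030,.025),("pocket",.05675,.03175,.022)):
    k=[P+a*h*u-b*w*n for a,b in((-1,1),(1,1),(1,-1),(-1,-1))]
    print(nm,proj(c,[[*q,z] for q in k]).round(1).tolist())
for o in r.outline_of("tray_center","wrist")[:1]:
    m=o["mask"].astype(np.uint8);k=max(cv2.findContours(m,0,2)[0],key=cv2.contourArea)
    q=np.array([atz(c,p,.025)[:2] for p in k[:,0]],np.float32);print(o["score"],np.round(o["bbox"]),cv2.minAreaRect(q))
for col in (300,330,360,390,410):
    print(col,[int(v) for v in im[100:240:4,col]])
E
```

```text
time: 25.17
ee_pos: [0.4766, 0.1165, 0.1688]
eef_rot: [0.248, 0.968, 0.015, -0.018]
ft_force: [0.9, 0.9, 0.1]
width: 0.0601
grip_force: 0.0
time: 25.42
ee_pos: [0.4758, 0.118, 0.1661]
eef_rot: [0.247, 0.969, 0.015, -0.018]
ft_force: [0.4, -0.7, -0.0]
width: 0.0599
grip_force: 0.0
[0.4758 0.118  0.1661]
tray [[320.6, 154.8], [426.0, 154.9], [418.7, 210.6], [317.7, 211.8]]
pocket [[318.3, 152.8], [426.1, 152.9], [418.5, 211.3], [315.4, 212.5]]
0.56 [369. 184. 110.  62.] ((0.5326902270317078, 0.22825369238853455), (0.11318854987621307, 0.06338553130626678), 62.14595031738281)
300 [180, 187, 181, 182, 186, 186, 188, 96, 120, 151, 149, 150, 151, 153, 150, 151, 150, 149, 150, 148, 149, 149, 98, 91, 92, 92, 91, 91, 93, 92, 92, 90, 90, 86, 100]
330 [182, 183, 179, 182, 180, 185, 178, 95, 118, 152, 152, 150, 152, 106, 212, 187, 138, 182, 192, 191, 189, 188, 186, 186, 159, 111, 111, 112, 99, 89, 89, 89, 89, 109, 21]
360 [178, 181, 181, 175, 182, 183, 179, 92, 110, 152, 150, 151, 150, 107, 180, 156, 174, 177, 187, 191, 189, 186, 178, 169, 159, 144, 127, 139, 159, 147, 147, 150, 82, 60, 42]
390 [180, 181, 177, 178, 175, 184, 188, 89, 110, 146, 147, 147, 149, 100, 175, 152, 172, 185, 190, 189, 184, 170, 159, 133, 112, 103, 94, 140, 153, 147, 145, 121, 30, 33, 36]
410 [176, 176, 183, 183, 180, 180, 187, 88, 104, 148, 147, 145, 144, 105, 170, 166, 183, 188, 189, 177, 164, 141, 120, 107, 62, 57, 56, 98, 89, 88, 88, 72, 33, 33, 35]
```

```bash
python3 -c "
from bench import r
print(r.close_job())"
```

```text
the job is handed in; nothing more can be done
None
```

The drip tray is seated in the dispenser's pocket, tab to the front and let go of; by the last camera measurement it lies flat and centred, and the job was handed in at about 25.5 s without the system reporting whether it passed.

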